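Turn the block onto the fixture bar and clamp it for the next pass

TASK

The aluminium block has had its slot milled and now lies on its side: turn it so the slotted face is down and the dark raw face is up, set it down gently over the brass bar of the blue fixture with the slot fully home on the bar, and slide its end up against the steel stop. Only then swing the red-handled clamp arm over and press it down onto the block. Let go, and leave the other things on the table where they are.

Things in the scene. Friction and masses are not known exactly. Their poses are not given: they have to be found in the camera images.
- block_center (a point): Centre (half-way up) of the loose aluminium block: 60 mm long (its y axis), section 50 x 50 mm (x, z), 0.25 to 0.55 kg. Its face towards -x has a slot 16 mm wide, 12 mm deep along the whole length, centred on the face; the opposite face (+x) is raw, dark grey. Both ends are alike. At the start it lies on the table, z up, the slot looking roughly to the robot; properly turned, its x points up.
- fixture: Blue fixture plate, bolted down, 180 x 80 mm, 15 mm thick, x = -60 to +120 mm. Origin: on the table, under the middle of the seat; x along the bar towards stop and clamp, z up. Either end of the block may meet the stop. The block fully home against the stop has its long axis along this x and its centre at x = 0, y = 0, z = 40 mm.
- bar_top (a point): Middle of the top of the brass bar on the plate, 25 mm above the table. The bar runs along the fixture's x, 60 mm long, 12 mm wide, 10 mm high above the plate; its top 3 mm are only 8 mm wide.
- stop_face (a point): Middle of the steel stop's face that looks to the seat (fixture x = 30 mm). The stop is 44 mm wide, 12 mm thick and 30 mm high above the plate.
- clamp (a joint): Hinge of the clamp arm (rad), axis along the fixture's y. 0 = upright; negative leans away from the seat (to the fixture's +x); positive swings over the seat; 1.57 = level, pad on a properly seated block (1.62 is its end stop with nothing below). Friction of about 0.2 N m (2 N at the handle) keeps it where it is left. At the start it leans back.
- clamp_hinge (a point): Point on the clamp's hinge axis: fixture x = 85 mm, y = 0, 77 mm above the table; axes as the fixture's. Two dark cheeks beside it, 90 mm high over the table, x = 73 to 97 mm, y = +-12 to +-20 mm in the fixture.
- clamp_handle (a point): Middle of the red handle at the clamp arm's free end, 95 mm from the hinge; z points from hinge to free end, -x is the side that comes down on the block. Handle 10 mm thick (x), 24 mm wide (y), from 78 to 116 mm from the hinge; steel arm below it 8 mm thick, 20 mm wide; black pad 70 mm from the hinge, sticking out 12 mm from the arm's middle plane.
- collar_a_center (a point): Bystander: centre of a loose black plastic collar, 70 mm across, 28 mm high, lying flat on the table near the block.
- collar_b_center (a point): Bystander: another such black collar, 70 mm across, 28 mm high, further back.
- stud_center (a point): Bystander: centre of a loose steel pull stud, 32 mm across, 38 mm high, standing.
- wrench: Bystander: loose steel wrench, 190 mm long, 28 mm wide, 7 mm high, lying flat on the left; origin at the underside of its middle, x along it.
- block: The same workpiece as a whole; its axes are those of the centre point, its origin 25 mm from the centre along its -z axis (the middle of the plain side on which it lies at the start).
There are look-alikes about, which are no part of the job. Of the things that look like the block, the smaller one is meant. What is shaped like the fixture but green is not meant.

How it is judged:
On the way, in this order (a step that is already met when the one before it is completed fails the run):
1. the block has been turned: slotted face down (angle between block_center's own x axis and vertical below 0.15 rad), for 0.2 s.
2. with the clamp still open, the block sits fully home on the bar, its end against the stop (angle between block_center's own x axis and vertical below 0.06 rad and angle between the y axis of block_center and the x axis of fixture, either way round below 0.1 rad and x of block_center in the frame of fixture between -0.003 and 0.003 m and y of block_center in the frame of fixture between -0.004 and 0.004 m and z of block_center in the frame of fixture between 0.036 and 0.043 m and value of joint clamp below 0.7 rad), for 0.2 s.
3. the clamp arm is pressed down onto the block (angle between block_center's own x axis and vertical below 0.06 rad and angle between the y axis of block_center and the x axis of fixture, either way round below 0.1 rad and x of block_center in the frame of fixture between -0.003 and 0.003 m and y of block_center in the frame of fixture between -0.004 and 0.004 m and z of block_center in the frame of fixture between 0.036 and 0.043 m and value of joint clamp above 1.53 rad), for 0.2 s.
At the end, for the whole second after the job is handed in: Block at rest, slotted face down (0.06 rad) over the bar, along it (0.10 rad), centre within 3 mm of its place against the stop along the bar, 4 mm across, 36 to 43 mm above the table (home: 40); clamp arm down on it (joint 1.53 to 1.60 rad) (all of step 3 and value of joint clamp below 1.6 rad and linear speed of block below 0.02 m/s); the robot touches nothing.
It fails at once if a bystander is moved more than 20 mm (distance of any of collar_a_center, collar_b_center, stud_center, wrench from where it was at the start of the episode above 0.02 m).
It fails at once if the block is dropped or slammed onto the fixture (over 120 N) (contact force between block and fixture above 120 N).
It also fails if it takes over 64 s, if anything falls off the work surface, if the arm or the gripper's body presses on something with over 40 N, if the wrist force passes 120 N, or if a joint passes its speed limit or range.

ROBOT

A 7-joint arm with a two-finger parallel gripper is mounted at the origin on the work surface. World frame = base frame: x ahead of the robot, y to its left, z up, the work surface at z = 0. Lengths are in m, angles in rad, forces in N, time in s.
With the tool pointing down it reaches from about 0.35 to 0.775 m from the base axis. Payload 3.1 kg.
Tool frame: the origin (TCP) lies midway between the tips of the shut fingers; the grasp point (between the pads) lies 19 mm behind it; z points along the fingers, x is the direction in which the jaws open and shut, and the axes are right-handed (so a half turn about z gives the same grasp; the last joint's range is limited). The gripper opens to 85 mm and grips with 20 to 120 N. Pads are 22 mm wide; open, the fingers measure 114 mm over their backs; the gripper's body (76 mm by 85 mm) begins 54 mm behind the grasp point. The pads swing forward as they close: fully open they stand 13 mm farther back than shut.
Start: joints at [1.292, 0.311, 0.014, 1.512, -0.004, 1.319, -0.027], TCP at [0.129, -0.535, 0.231] pointing down, gripper open.
Joint ranges: [-2.7, 2.7], [-0.3, 1.91], [-1.27, 1.3], [0.12, 2.57], [-1.44, 4.58], [0.2, 2.03], [-3.05, 3.05]. Speed limits (rad/s): [2.79, 2.79, 3.14, 3.14, 3.14, 3.14, 3.14].

INTERFACE

Orientations are given as a 3x3 rotation matrix whose columns are the frame's x, y, z axes.
In Python, from bench import manip, optics, sign_off, search_frame, landmark_of gives the robot as it stands.
- The arm moves only by the shell command python3 -m pendant 'ROWS' [FORCE]. ROWS is JSON, a list of rows, each an object of numbers: "x", "y", "z": the shift along the tool's x, y, z in units of 40 mm (1.0 is 40 mm); "spin": the turn about the tool's z in rad; "fingers": the opening in per cent of the stroke, from 0 (shut) to 100 (fully open). A call has 1 to 12 rows; each row shifts and turns the commanded pose from where the row before left it, along the tool's axes as they then stand; what a row does not reach is not made up. A row lasts 1/8 s, in which the tool goes at most 62.5 mm and 10.7 degrees, less where a joint would pass 70% of its speed; a pose out of reach is approached as far as the arm can. A call is refused whole if a number of a shift passes 1 or a number of a turn 0.188, either way. A call with a gripper value outside its range is refused whole. The fingers move at their own pace and stop on an object; FORCE is the grip in N (left out, the last holds). Time passes only in rows, so rows that do not move let the fingers close. It gives the time, the measured TCP pose, the force and the opening at its end, in the units of the state.
- manip.read_state(): the state, without advancing time (a new reading comes with each control period).
- optics.read_camera(name): name is "scene" or "top"; returns a dict with "frame" (420x560x3 uint8, red, green, blue), "z_map" (420x560 float32, m along the optical axis (not along the pixel's ray), 0 where there is no reading), "mtx" (3x3 intrinsics, pixels), "xyz" and "attitude" of the camera in the world. Camera axes: x right, y down, z forward; pixel columns grow to the right and rows downward; lengths in m; the calibration is good to about 2 mm. A picture is of the moment at which its call begins.
- sign_off(): hands the job in, once; it reports no verdict.
Trained networks look in the newest picture that a camera, given by its name, has taken for a name from the list of things; names that differ only in an ending like _2 or _b are one class to them, and where a whole thing is asked for, a point or a joint stands for the part that bears it (a point fixed in the world has none). Each returns a list of dicts, best first, with "conf" (0 to 1); they miss things now and then, are a little off and sometimes report something else, mostly with a low value. They report only what shows in the picture. A call takes as long as a camera call. They do not tell look-alikes from the thing itself.
- search_frame(camera, name): "bbox" ([left, top, right, bottom] as shares, 0 to 1, of the picture: columns of its width, rows of its height, round what is visible of it).
- landmark_of(camera, name): "location" ([column, row] as shares, 0 to 1, of the picture: columns of its width, rows of its height: a listed point, or the origin of a listed thing).
The state is a dict: "clock": time; "q": joint angles; "dq": joint speeds; "effort": joint torques, N m; "eef_pos": TCP position; "tool_rot": TCP orientation; "force": force on the tool from outside, world axes, zero at the start; "ft_torque": the same for the moment, N m; "opening": finger opening in m.
Only numpy, scipy, OpenCV 4.12 (cv2) and the standard library are available. Lean on these libraries where they do the work, as an engineer would, in place of code of your own. Each camera call takes 0.05 s, during which the arm holds its last target. There are 200 camera calls.

## Working session

There is one attempt and no reset: what is moved stays moved. The work goes in short steps, Python scripts to look and compute and a shell command to move; the robot and the scene stay as the last step left them, time stands still between calls to the robot, and variables do not carry over. Pictures are saved under pics/ and viewed, about 8 in all and at most 12, crops included, and the job is handed in when it is done.

```bash
mkdir -p pics; ls; python3 - <<'E'
from bench import manip, optics
import cv2,numpy as np
for n in ("scene","top"):
    c=optics.read_camera(n); cv2.imwrite(f"pics/{n}0.png",c["frame"][:,:,::-1]); print(n,c["xyz"],c["attitude"],c["mtx"])
s=manip.read_state(); print(s)
E
```

```text
pics
scene [1.12714922 0.31766983 1.01265333] [[-0.36899561  0.74498401 -0.55573471]
 [ 0.92940747  0.29149319 -0.22634812]
 [-0.00663285 -0.60002545 -0.79995341]] [[458.21711243   0.         279.00656243]
 [  0.         458.21711243 206.86549195]
 [  0.           0.           1.        ]]
top [0.31138992 0.07160594 1.05303194] [[ 0.07547198 -0.97015116  0.2304576 ]
 [-0.99713983 -0.07435908  0.01352339]
 [ 0.00401689 -0.23081909 -0.97298839]] [[384.08342626   0.         276.95029191]
 [  0.         384.08342626 212.74824177]
 [  0.           0.           1.        ]]
{'clock': 0.1, 'q': array([ 1.29232917,  0.31162521,  0.0139886 ,  1.51289049, -0.00443132,
        1.31921481, -0.02721269]), 'dq': array([-0.00156256, -0.00194982, -0.00105917, -0.00370415,  0.00034806,
       -0.00057229,  0.00022704]), 'effort': array([ 1.27105985e-03, -3.80853581e+01,  1.46905775e-01, -2.31241536e+01,
        1.21532270e-02,  8.08376499e-03, -2.41689412e-05]), 'eef_pos': array([ 0.12888115, -0.53401194,  0.23034344]), 'tool_rot': array([[ 2.34619159e-01, -9.72087212e-01, -5.49271912e-04],
       [-9.72085086e-01, -2.34619796e-01,  2.03406964e-03],
       [-2.10616315e-03,  5.67073243e-05, -9.99997780e-01]]), 'force': array([-0.19192384,  0.59871323, -0.05161045]), 'ft_torque': array([ 0.02162156,  0.04588458, -0.01788709]), 'opening': 0.08546390259613713}
```

View pics/scene0.png

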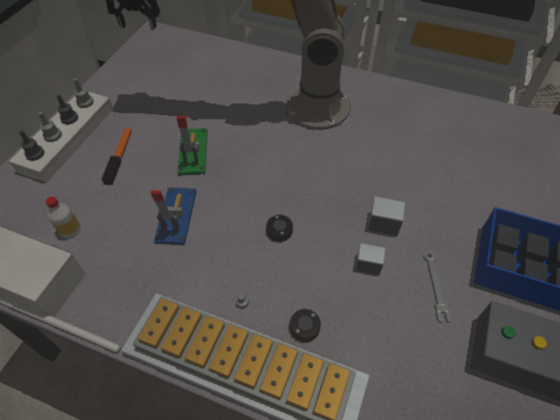

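View pics/top0.png

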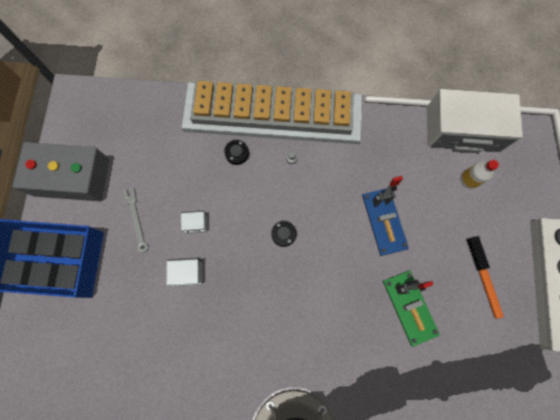

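The scene view shows the small block at (371,258), larger look-alike at (387,215), and the blue fixture at (176,213) next to the green one. In the top view the block is at (193,222), the blue fixture at (385,220) with its clamp at the far end, collar_a at (284,233) and the wrench at (136,220).

```bash
cat > h.py <<'E'
from bench import manip, optics, landmark_of, search_frame
import cv2,numpy as np
def cloud(n):
    c=optics.read_camera(n); K=c["mtx"]; z=c["z_map"]
    v,u=np.mgrid[:z.shape[0],:z.shape[1]]
    P=np.stack([(u-K[0,2])/K[0,0]*z,(v-K[1,2])/K[1,1]*z,z],-1)@c["attitude"].T+c["xyz"]
    P[z==0]=np.nan
    return c["frame"],P
def rect(pts):
    (c,s,a)=cv2.minAreaRect((pts[:,:2]*1000).astype(np.float32)); return np.round(c,1),np.round(s,1),round(a,1)
E
python3 - <<'E'
from h import *
for n in ("scene","top"):
    f,P=cloud(n); F=f.astype(int); hsv=cv2.cvtColor(f,cv2.COLOR_RGB2HSV)
    for nm in ("block_center","fixture","bar_top","stop_face","clamp_hinge","clamp_handle"):
        for d in landmark_of(n,nm)[:2]:
            u,v=d["location"][0]*560,d["location"][1]*420
            print(n,nm,round(d["conf"],2),round(u),round(v),np.round(P[int(v),int(u)],3))
    if n=="top": ub,vb,uf,vf=193,222,385,220
    else: ub,vb,uf,vf=371,258,176,213
    w=P[vb-25:vb+25,ub-25:ub+25].reshape(-1,3); t=w[(w[:,2]>.044)&(w[:,2]<.056)]
    print(n,"blocktop",rect(t),np.median(t,0).round(4),len(t))
    ww=slice(vf-40,vf+40),slice(uf-30,uf+30); w=P[ww].reshape(-1,3); h=hsv[ww].reshape(-1,3)
    m=(h[:,0]>100)&(h[:,0]<125)&(h[:,1]>120)&(w[:,2]>.005)&(w[:,2]<.022)
    print("plate",rect(w[m]),m.sum(),np.median(w[m,2]))
    m=(h[:,0]>8)&(h[:,0]<28)&(h[:,1]>100)&(w[:,2]>.012)&(w[:,2]<.04)
    print("bar",rect(w[m]),m.sum(),np.median(w[m],0))
    m=((h[:,0]<6)|(h[:,0]>174))&(h[:,1]>120)
    print("red",np.median(w[m],0),m.sum(), w[m].min(0),w[m].max(0))
    for nm in ("collar_a_center","stud_center","wrench"):
        for d in landmark_of(n,nm)[:2]:
            u,v=d["location"][0]*560,d["location"][1]*420
            print(nm,round(d["conf"],2),np.round(P[int(v),int(u)],3))
E
```

```text
scene block_center 0.96 388 215 [0.393 0.318 0.066]
scene block_center 0.79 369 255 [0.515 0.303 0.051]
scene fixture 0.98 193 143 [ 0.367 -0.251  0.092]
scene fixture 0.57 180 210 [ 0.56  -0.198  0.044]
scene bar_top 0.88 180 199 [ 0.51  -0.227  0.023]
scene bar_top 0.68 196 141 [ 0.291 -0.294  0.017]
scene stop_face 0.78 175 211 [ 0.567 -0.205  0.049]
scene stop_face 0.7 189 142 [ 0.377 -0.256  0.103]
scene clamp_hinge 0.77 163 218 [ 0.615 -0.21   0.074]
scene clamp_hinge 0.65 188 148 [ 0.38  -0.265  0.079]
scene clamp_handle 0.73 181 123 [ 0.379 -0.267  0.172]
scene clamp_handle 0.5 157 195 [ 0.623 -0.194  0.184]
scene blocktop (array([509.1, 308. ]), array([54.4, 59.9]), 8.2) [0.5107 0.3083 0.051 ] 472
plate (array([ 556.8, -215.1]), array([178.4,  78.1]), 18.5) 800 0.01662022439929889
bar (array([ 521.9, -227.7]), array([45.1, 11. ]), 19.0) 50 [ 0.52103727 -0.22675078  0.02609226]
red [ 0.62094558 -0.19418677  0.18215713] 93 [ 0.6157044  -0.20718213  0.15916403] [ 0.62608081 -0.18456595  0.19543511]
collar_a_center 0.6 [0.506 0.07  0.03 ]
stud_center 0.63 [0.724 0.053 0.038]
wre
[... 398 characters left out ...]
22 [ 0.554 -0.213  0.029]
top clamp_hinge 0.93 384 196 [ 0.607 -0.189  0.085]
top clamp_hinge 0.8 409 285 [ 0.388 -0.271  0.033]
top clamp_handle 0.64 399 180 [ 0.618 -0.196  0.188]
top clamp_handle 0.48 426 283 [ 0.384 -0.258  0.191]
top blocktop (array([512.9, 310.5]), array([50.5, 59.1]), 8.4) [0.5124 0.3104 0.0501] 424
plate (array([ 557.7, -212.9]), array([176.4,  78.7]), 17.5) 1179 0.014543125955943648
bar (array([ 530.7, -222.7]), array([58.1, 10.8]), 17.7) 81 [ 0.53006132 -0.22196762  0.02429705]
red [nan nan nan] 48 [nan nan nan] [nan nan nan]
collar_a_center 0.87 [0.497 0.068 0.026]
stud_center 0.47 [0.72  0.059 0.043]
wrench 0.86 [0.495 0.467 0.009]
wrench 0.67 [0.498 0.316 0.05 ]
```

```bash
cat > go.py <<'E'
# usage: go.py x y z yawdeg(tool x axis) : remaining move, after the spin, in tool units
import sys
from h import *
x,y,z,yw=map(float,sys.argv[1:5]); s=manip.read_state(); R=s["tool_rot"]
cur=np.degrees(np.arctan2(R[1,0],R[0,0])); d=(yw-cur+90)%180-90
c,si=np.cos(np.radians(cur+d)),np.sin(np.radians(cur+d))
D=np.array([x,y,z])-s["eef_pos"]
print("clock",s["clock"],"pos",s["eef_pos"].round(4),"yaw",cur.round(2),"tilt",R[:2,2].round(4),"open",round(s["opening"],4),"F",s["force"].round(1))
print("spin",round(-np.radians(d),3),"then x,y,z",(np.array([c*D[0]+si*D[1], si*D[0]-c*D[1], -D[2]])/.04).round(2))
E
python3 -m pendant '[{"x":-1,"y":-1,"spin":0.091},{"x":-1,"y":-1},{"x":-1,"y":-1},{"x":-1,"y":-1},{"x":-1,"y":-1},{"x":-1,"y":-1},{"x":-1,"y":-1},{"x":-1,"y":-1},{"x":-1,"y":-1},{"x":-1,"y":-1},{"x":-1,"y":-1},{"x":-1,"y":-1}]' 20
python3 go.py 0.527 0.312 0.08 98.4
```

```text
clock 1.1 pos [ 0.129  -0.5347  0.2313] yaw -76.43 tilt [-0.     -0.0001] open 0.0853 F [ 0.1  0.2 -0.2]
spin 0.09 then x,y,z [-19.49 -12.93   3.78]schema error: expected keys x, y, z, spin, fingers
```

```bash

python3 -m pendant '[{"x":-1,"y":-1,"z":0,"spin":0.09,"fingers":100},{"x":-1,"y":-1,"z":0,"spin":0,"fingers":100},{"x":-1,"y":-1,"z":0,"spin":0,"fingers":100},{"x":-1,"y":-1,"z":0,"spin":0,"fingers":100},{"x":-1,"y":-1,"z":0,"spin":0,"fingers":100},{"x":-1,"y":-1,"z":0,"spin":0,"fingers":100},{"x":-1,"y":-1,"z":0,"spin":0,"fingers":100},{"x":-1,"y":-1,"z":0,"spin":0,"fingers":100},{"x":-1,"y":-1,"z":0,"spin":0,"fingers":100},{"x":-1,"y":-1,"z":0,"spin":0,"fingers":100},{"x":-1,"y":-1,"z":0,"spin":0,"fingers":100},{"x":-1,"y":-1,"z":0,"spin":0,"fingers":100}]' 20
python3 go.py 0.527 0.312 0.08 98.4
```

```text
clock: 2.6
eef_pos: [0.5305, 0.0144, 0.2315]
tool_rot: [[0.146, -0.989, 0.001], [-0.989, -0.146, -0.001], [0.001, -0.001, -1.0]]
force: [0.1, -0.2, 0.4]
opening: 0.0852
clock 2.6 pos [0.5305 0.0144 0.2315] yaw -81.63 tilt [ 0.0008 -0.0005] open 0.0852 F [ 0.1 -0.2  0.4]
spin -0.001 then x,y,z [-7.37 -1.    3.79]
```

```bash

python3 -m pendant '[{"x":-1,"y":-0.2,"z":0,"spin":0,"fingers":100},{"x":-1,"y":-0.2,"z":0,"spin":0,"fingers":100},{"x":-1,"y":-0.2,"z":0,"spin":0,"fingers":100},{"x":-1,"y":-0.2,"z":0.5,"spin":0,"fingers":100},{"x":-1,"y":-0.2,"z":0.7,"spin":0,"fingers":100},{"x":-1,"y":0,"z":0.9,"spin":0,"fingers":100},{"x":-1,"y":0,"z":0.9,"spin":0,"fingers":100},{"x":-0.37,"y":0,"z":0.6,"spin":0,"fingers":100},{"x":0,"y":0,"z":0,"spin":0,"fingers":100}]' 20
python3 go.py 0.527 0.312 0.001 98.4
python3 - <<'E'
from h import *
f,P=cloud("scene"); cv2.imwrite("pics/s1.png",cv2.resize(f[180:330,290:460,::-1],None,fx=4,fy=4))
w=P[230:285,345:395].reshape(-1,3); t=w[(w[:,2]>.046)&(w[:,2]<.054)]; print(rect(t),np.nanmedian(t,0))
E
```

```text
clock: 3.72
eef_pos: [0.5235, 0.3113, 0.085]
tool_rot: [[0.149, -0.989, -0.005], [-0.989, -0.149, -0.002], [0.001, 0.005, -1.0]]
force: [-0.1, -1.0, 0.4]
opening: 0.0856
clock 3.725 pos [0.5235 0.3113 0.085 ] yaw -81.41 tilt [-0.0049 -0.002 ] open 0.0856 F [-0.1 -1.   0.4]
spin 0.003 then x,y,z [-0.01 -0.09  2.1 ]
(array([509.5, 308.1]), array([54.2, 59.9]), 8.4) [0.51115995 0.30845798 0.05092739]
```

View pics/s1.png

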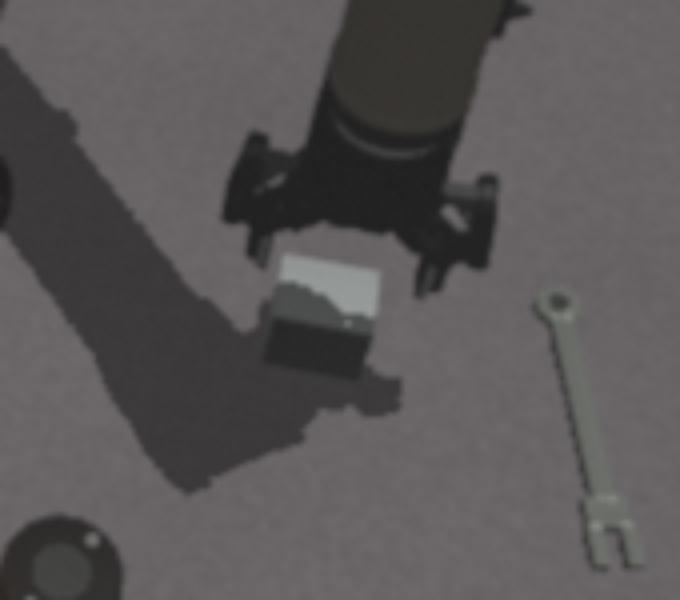

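The crop shows the block (centre about (320,320)) with its dark raw face towards the camera, i.e. away from the robot; fingers straddle its ends. Descend and grip lightly.

```bash

python3 -m pendant '[{"x":0,"y":0,"z":0.7,"spin":0,"fingers":100},{"x":0,"y":-0.05,"z":0.7,"spin":0,"fingers":100},{"x":0,"y":0,"z":0.5,"spin":0,"fingers":100},{"x":0,"y":0,"z":0.15,"spin":0,"fingers":100},{"x":0,"y":0,"z":0,"spin":0,"fingers":60},{"x":0,"y":0,"z":0,"spin":0,"fingers":40},{"x":0,"y":0,"z":0,"spin":0,"fingers":40},{"x":0,"y":0,"z":0,"spin":0,"fingers":40}]' 20
python3 go.py 0.527 0.312 0.001 98.4
```

```text
clock: 4.78
eef_pos: [0.529, 0.3112, 0.0066]
tool_rot: [[0.146, -0.989, 0.002], [-0.989, -0.146, 0.0], [-0.0, -0.002, -1.0]]
force: [0.1, -1.7, 4.9]
opening: 0.0598
clock 4.775 pos [0.529  0.3112 0.0066] yaw -81.6 tilt [0.0024 0.0004] open 0.0598 F [ 0.1 -1.7  4.9]
spin 0.0 then x,y,z [-0.03  0.05  0.14]
```

```bash

python3 -m pendant '[{"x":0,"y":0,"z":-0.4,"spin":0,"fingers":40},{"x":0,"y":0,"z":-0.5,"spin":0,"fingers":40},{"x":0,"y":0,"z":-0.5,"spin":0,"fingers":40},{"x":0,"y":0,"z":-0.3,"spin":0,"fingers":40},{"x":0,"y":0,"z":0,"spin":0,"fingers":40}]' 20
python3 - <<'E'
from h import *
f,P=cloud("scene"); cv2.imwrite("pics/s2.png",cv2.resize(f[180:300,310:450,::-1],None,fx=5,fy=5))
E
```

```text
clock: 5.4
eef_pos: [0.5287, 0.3118, 0.075]
tool_rot: [[0.146, -0.989, 0.003], [-0.989, -0.146, 0.002], [-0.001, -0.003, -1.0]]
force: [0.7, -0.9, -4.6]
opening: 0.0602
```

View pics/s2.png

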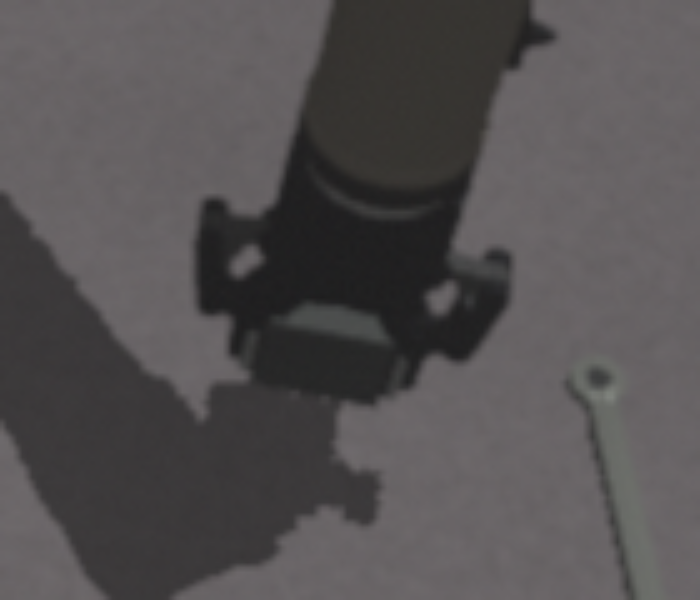

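The raw face (crop (325,360)) still looks at the camera: the block was lifted but hardly turned in the grip. I'll lower it a little and ease the grip by commanded opening, so it swings by gravity.

```bash
cat > nrm.py <<'E'
# orientation of the block faces seen by the cameras near the tool
from h import *
def faces(cam, half=0.05, dz=(-.02,.075)):
    s=manip.read_state(); p=s["eef_pos"]; f,P=cloud(cam)
    Pz=cv2.GaussianBlur(np.nan_to_num(P),(3,3),0)
    n=np.cross(np.roll(Pz,-2,1)-np.roll(Pz,2,1),np.roll(Pz,-2,0)-np.roll(Pz,2,0)); n/=np.linalg.norm(n,axis=2,keepdims=True)+1e-9
    n[n[...,2]<0]*=-1
    return s,f,P,n
if __name__=="__main__":
    s,f,P,n=faces("scene"); print("torque",s["ft_torque"].round(3),"F",s["force"].round(2),"open",round(s["opening"],4))
    g=s["eef_pos"]+[0,0,.022]; d=P-g; R=s["tool_rot"]
    m=(np.abs(d@R[:,0])<.024)&(np.abs(d@R[:,1])<.06)&(np.abs(d[...,2])<.05)&(P[...,2]>.012)
    N=n[m]; a=np.degrees(np.arctan2(N[:,2],-(N@R[:,1]))) # elevation of normal in block x-z plane
    h,e=np.histogram(a,bins=np.arange(-15,196,10)); print(list(zip(e[:-1].astype(int),h)), "top z",np.nanmax(P[m][:,2]))
E
python3 nrm.py
python3 -m pendant '[{"x":0,"y":0,"z":0.4,"spin":0,"fingers":68},{"x":0,"y":0,"z":0.4,"spin":0,"fingers":69},{"x":0,"y":0,"z":0,"spin":0,"fingers":69},{"x":0,"y":0,"z":0,"spin":0,"fingers":69}]' 20
python3 nrm.py
```

```text
torque [-0.006 -0.023  0.014] F [ 0.13 -0.02 -4.  ] open 0.0596
[(np.int64(-15), np.int64(0)), (np.int64(-5), np.int64(74)), (np.int64(5), np.int64(22)), (np.int64(15), np.int64(13)), (np.int64(25), np.int64(6)), (np.int64(35), np.int64(11)), (np.int64(45), np.int64(11)), (np.int64(55), np.int64(6)), (np.int64(65), np.int64(13)), (np.int64(75), np.int64(18)), (np.int64(85), np.int64(13)), (np.int64(95), np.int64(4)), (np.int64(105), np.int64(1)), (np.int64(115), np.int64(0)), (np.int64(125), np.int64(2)), (np.int64(135), np.int64(0)), (np.int64(145), np.int64(27)), (np.int64(155), np.int64(58)), (np.int64(165), np.int64(22)), (np.int64(175), np.int64(69)), (np.int64(185), np.int64(0))] top z 0.14556658530037092
clock: 6.0
eef_pos: [0.5277, 0.3111, 0.0408]
tool_rot: [[0.146, -0.989, -0.001], [-0.989, -0.146, -0.0], [-0.0, 0.001, -1.0]]
force: [0.9, -0.9, -3.8]
opening: 0.06
torque [ 0.003 -0.078 -0.033] F [ 0.87 -0.85 -3.84] open 0.06
[(np.int64(-15), np.int64(0)), (np.int64(-5), np.int64(66)), (np.int64(5), np.int64(26)), (np.int64(15), np.int64(12)), (np.int64(25), np.int64(9)), (np.int64(35), np.int64(7)), (np.int64(45), np.int64(8)), (np.int64(55), np.int64(11)), (np.int64(65), np.int64(9)), (np.int64(75), np.int64(16)), (np.int64(85), np.int64(10)), (np.int64(95), np.int64(0)), (np.int64(105), np.int64(1)), (np.int64(115), np.int64(0)), (np.int64(125), np.int64(1)), (np.int64(135), np.int64(2)), (np.int64(145), np.int64(6)), (np.int64(155), np.int64(54)), (np.int64(165), np.int64(36)), (np.int64(175), np.int64(67)), (np.int64(185), np.int64(0))] top z 0.11158066649452714
```

```bash

python3 -m pendant '[{"x":0,"y":0,"z":0,"spin":0,"fingers":70},{"x":0,"y":0,"z":0,"spin":0,"fingers":70.4},{"x":0,"y":0,"z":0,"spin":0,"fingers":70.4}]' 20
python3 - <<'E'
from h import *
s=manip.read_state(); print(s["ft_torque"].round(3),s["opening"])
E
python3 -m pendant '[{"x":0,"y":0,"z":0,"spin":0,"fingers":70.8},{"x":0,"y":0,"z":0,"spin":0,"fingers":70.8}]' 20
python3 nrm.py
```

```text
clock: 6.42
eef_pos: [0.5287, 0.3121, 0.0427]
tool_rot: [[0.146, -0.989, 0.002], [-0.989, -0.146, 0.002], [-0.002, -0.003, -1.0]]
force: [1.1, 0.6, 0.5]
opening: 0.0599
[ 0.156 -0.014 -0.017] 0.05987854708879857
clock: 6.68
eef_pos: [0.5281, 0.3118, 0.0419]
tool_rot: [[0.147, -0.989, 0.001], [-0.989, -0.147, 0.001], [-0.001, -0.001, -1.0]]
force: [0.3, 0.7, 0.5]
opening: 0.0608
torque [ 0.252 -0.034  0.016] F [0.35 0.65 0.47] open 0.0608
[(np.int64(-15), np.int64(0)), (np.int64(-5), np.int64(83)), (np.int64(5), np.int64(17)), (np.int64(15), np.int64(13)), (np.int64(25), np.int64(10)), (np.int64(35), np.int64(3)), (np.int64(45), np.int64(6)), (np.int64(55), np.int64(14)), (np.int64(65), np.int64(12)), (np.int64(75), np.int64(48)), (np.int64(85), np.int64(104)), (np.int64(95), np.int64(32)), (np.int64(105), np.int64(1)), (np.int64(115), np.int64(1)), (np.int64(125), np.int64(0)), (np.int64(135), np.int64(0)), (np.int64(145), np.int64(18)), (np.int64(155), np.int64(24)), (np.int64(165), np.int64(5)), (np.int64(175), np.int64(46)), (np.int64(185), np.int64(0))] top z 0.11225707443194088
```

```bash
python3 - <<'E'
from h import *
f,P=cloud("scene"); cv2.imwrite("pics/s3.png",cv2.resize(f[200:300,310:430,::-1],None,fx=6,fy=6))
E
```

```text
(no output)
```

View pics/s3.png

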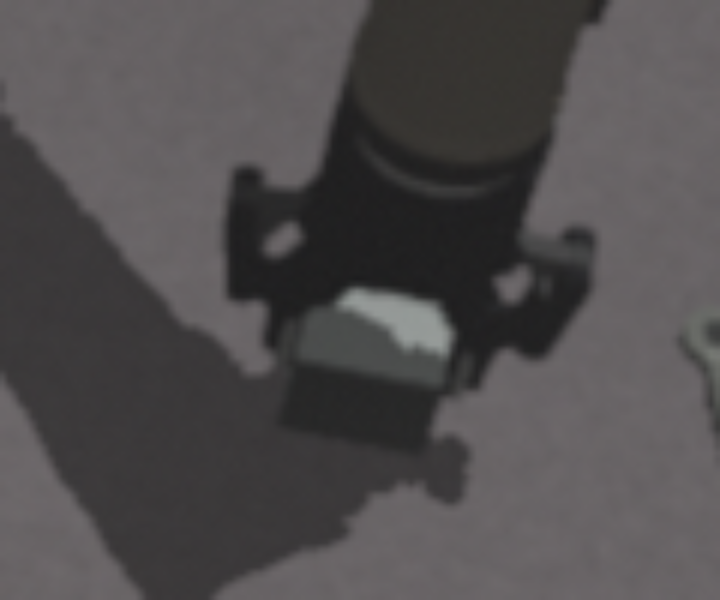

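The block (crop (370,370)) slipped back flat on the table without turning. New plan: grip only its upper far corner (small contact patch, long lever), so it hangs at 45°, then roll it over its lower near edge.

```bash

python3 -m pendant '[{"x":0,"y":0,"z":0,"spin":0,"fingers":100},{"x":0,"y":0,"z":0,"spin":0,"fingers":100},{"x":0,"y":0,"z":0,"spin":0,"fingers":100}]' 20
python3 - <<'E'
from h import *
f,P=cloud("scene"); w=P[220:300,335:400].reshape(-1,3); F=f[220:300,335:400].reshape(-1,3).astype(int)
t=w[(w[:,2]>.047)&(w[:,2]<.054)&(F.sum(1)>0)]
t=t[np.abs(t-[.512,.31,.05]).max(1)<.045]
print(rect(t),len(t),np.median(t,0))
m=(np.abs(w-[.53,.31,.025])<[.02,.04,.012]).all(1); print("rawface",np.median(w[m],0), m.sum(), np.polyfit(w[m][:,1],w[m][:,0],1))
E
python3 go.py 0.54 0.312 0.036 98.4
```

```text
clock: 7.15
eef_pos: [0.5277, 0.3106, 0.041]
tool_rot: [[0.146, -0.989, -0.0], [-0.989, -0.146, -0.001], [0.001, 0.001, -1.0]]
force: [-0.6, 0.6, -0.8]
opening: 0.0851
(array([513.5, 310.5]), array([46.3, 60.4]), 9.0) 366 [0.51520773 0.31195913 0.05105469]
rawface [0.533776   0.31364034 0.02463666] 126 [-0.09528837  0.56361643]
clock 7.2 pos [0.5278 0.3107 0.041 ] yaw -81.59 tilt [-0.0004 -0.0006] open 0.0858 F [-0.3  0.8 -0.5]
spin 0.0 then x,y,z [ 0.01 -0.31  0.13]
```

```bash

python3 -m pendant '[{"x":0,"y":-0.25,"z":0.1,"spin":0,"fingers":100},{"x":0,"y":0,"z":0,"spin":0,"fingers":68},{"x":0,"y":0,"z":0,"spin":0,"fingers":60},{"x":0,"y":0,"z":0,"spin":0,"fingers":60},{"x":0,"y":0,"z":0,"spin":0,"fingers":60},{"x":0,"y":0,"z":-0.3,"spin":0,"fingers":60},{"x":0,"y":0,"z":-0.4,"spin":0,"fingers":60},{"x":0,"y":0,"z":-0.4,"spin":0,"fingers":60},{"x":0,"y":0,"z":-0.2,"spin":0,"fingers":60},{"x":0,"y":0,"z":0,"spin":0,"fingers":60}]' 20
python3 nrm.py; python3 - <<'E'
from h import *
f,P=cloud("scene"); cv2.imwrite("pics/s4.png",cv2.resize(f[190:300,310:430,::-1],None,fx=5,fy=5))
E
```

```text
clock: 8.45
eef_pos: [0.5383, 0.3129, 0.0904]
tool_rot: [[0.146, -0.989, 0.002], [-0.989, -0.146, 0.001], [-0.001, -0.002, -1.0]]
force: [0.0, 0.3, -4.4]
opening: 0.059
torque [-0.002 -0.023 -0.01 ] F [ 0.03  0.31 -4.39] open 0.059
[(np.int64(-15), np.int64(0)), (np.int64(-5), np.int64(106)), (np.int64(5), np.int64(39)), (np.int64(15), np.int64(12)), (np.int64(25), np.int64(11)), (np.int64(35), np.int64(6)), (np.int64(45), np.int64(11)), (np.int64(55), np.int64(7)), (np.int64(65), np.int64(13)), (np.int64(75), np.int64(19)), (np.int64(85), np.int64(64)), (np.int64(95), np.int64(35)), (np.int64(105), np.int64(4)), (np.int64(115), np.int64(2)), (np.int64(125), np.int64(3)), (np.int64(135), np.int64(3)), (np.int64(145), np.int64(23)), (np.int64(155), np.int64(31)), (np.int64(165), np.int64(15)), (np.int64(175), np.int64(21)), (np.int64(185), np.int64(0))] top z 0.1617659418509414
```

View pics/s4.png

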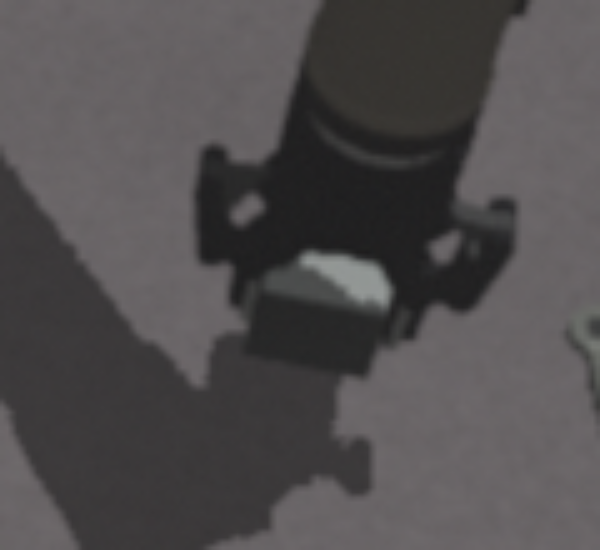

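Still not turned (raw face at crop (310,340) vertical), but held by a corner now. Ease the grip in small steps, checking for rotation.

```bash
sed -i 's/print(list(zip(e\[:-1\].astype(int),h)), "top z".*/print({int(k):int(v) for k,v in zip(e,h) if v>25 and k<140})/' nrm.py
python3 -m pendant '[{"x":0,"y":0,"z":0.4,"spin":0,"fingers":67},{"x":0,"y":0,"z":0.2,"spin":0,"fingers":68.5},{"x":0,"y":0,"z":0,"spin":0,"fingers":68.8},{"x":0,"y":0,"z":0,"spin":0,"fingers":69}]' 20 | grep -E "clock|force|open|eef"; python3 nrm.py
python3 -m pendant '[{"x":0,"y":0,"z":0,"spin":0,"fingers":69.2},{"x":0,"y":0,"z":0,"spin":0,"fingers":69.3}]' 20| grep -E "force|open|eef"; python3 nrm.py
python3 -m pendant '[{"x":0,"y":0,"z":0,"spin":0,"fingers":69.4},{"x":0,"y":0,"z":0,"spin":0,"fingers":69.5}]' 20| grep -E "force|open|eef"; python3 nrm.py
```

```text
clock: 9.05
eef_pos: [0.5377, 0.3126, 0.0651]
force: [-0.9, 0.2, -3.2]
opening: 0.0589
torque [ 0.059 -0.099  0.05 ] F [-0.95  0.21 -3.19] open 0.0589
{-5: 84, 5: 31, 85: 49, 95: 33}
eef_pos: [0.5379, 0.3126, 0.0657]
force: [-0.2, 0.3, -4.0]
opening: 0.0593
torque [ 0.078 -0.055  0.031] F [-0.17  0.27 -4.01] open 0.0593
{-5: 101, 5: 31, 85: 54, 95: 41}
eef_pos: [0.5378, 0.3125, 0.0653]
force: [-0.1, 0.4, -4.3]
opening: 0.0596
torque [ 0.011 -0.066  0.008] F [-0.13  0.45 -4.28] open 0.0596
{-5: 81, 5: 36, 85: 55, 95: 27}
```

```bash

python3 -m pendant '[{"x":0,"y":0,"z":0,"spin":0,"fingers":69.6},{"x":0,"y":0,"z":0,"spin":0,"fingers":69.7}]' 20| grep -E "clock|force|open|eef"; python3 nrm.py
python3 -m pendant '[{"x":0,"y":0,"z":0,"spin":0,"fingers":69.85}]' 20| grep -E "force|open|eef"; python3 nrm.py
python3 -m pendant '[{"x":0,"y":0,"z":0,"spin":0,"fingers":70}]' 20| grep -E "force|open|eef"; python3 nrm.py
```

```text
clock: 9.95
eef_pos: [0.5376, 0.3125, 0.0652]
force: [0.2, 1.0, -4.4]
opening: 0.0597
torque [ 0.018 -0.032 -0.005] F [ 0.15  1.04 -4.4 ] open 0.0597
{5: 157, 15: 32, 85: 28, 95: 73}
eef_pos: [0.5377, 0.3125, 0.0652]
force: [0.6, -0.4, -4.3]
opening: 0.0599
torque [-0.022 -0.071  0.016] F [ 0.61 -0.42 -4.33] open 0.0599
{15: 83, 25: 125, 35: 31, 105: 47, 115: 55}
eef_pos: [0.5377, 0.3125, 0.0653]
force: [-0.3, -0.9, -3.9]
opening: 0.0599
torque [ 0.033 -0.04  -0.004] F [-0.28 -0.91 -3.87] open 0.0599
{25: 150, 35: 94, 115: 57, 125: 33}
```

It is rotating in the right direction (raw normal now ~33° up). Continue carefully.

```bash

python3 -m pendant '[{"x":0,"y":0,"z":0,"spin":0,"fingers":70},{"x":0,"y":0,"z":0,"spin":0,"fingers":70}]' 20| grep -E "clock|force|open|eef"; python3 nrm.py
python3 -m pendant '[{"x":0,"y":0,"z":0,"spin":0,"fingers":70},{"x":0,"y":0,"z":0,"spin":0,"fingers":70},{"x":0,"y":0,"z":0,"spin":0,"fingers":69}]' 20| grep -E "force|open|eef"; python3 nrm.py
```

```text
clock: 10.6
eef_pos: [0.5377, 0.3125, 0.0653]
force: [0.6, 0.3, -4.2]
opening: 0.0595
torque [ 0.016 -0.048  0.056] F [ 0.63  0.32 -4.22] open 0.0595
{25: 99, 35: 98, 95: 31, 115: 65, 125: 37}
eef_pos: [0.5378, 0.3125, 0.0653]
force: [0.5, 0.4, -3.8]
opening: 0.0593
torque [-0.002 -0.068 -0.011] F [ 0.46  0.43 -3.79] open 0.0593
{25: 141, 35: 100, 115: 58, 125: 34}
```

```bash

python3 -m pendant '[{"x":0,"y":0,"z":0.15,"spin":0,"fingers":69.3},{"x":0,"y":0,"z":0.1,"spin":0,"fingers":69.3},{"x":0,"y":0,"z":0,"spin":0,"fingers":69.3}]' 20| grep -E "clock|force|open|eef"; python3 nrm.py
```

```text
clock: 11.45
eef_pos: [0.5389, 0.3126, 0.0562]
force: [0.1, -0.1, 2.7]
opening: 0.0592
torque [-0.236 -0.168 -0.033] F [ 0.14 -0.13  2.67] open 0.0592
{15: 31, 25: 142, 35: 103, 115: 83}
```

```bash

python3 -m pendant '[{"x":0,"y":0.3,"z":-0.03,"spin":0,"fingers":69.4},{"x":0,"y":0.3,"z":0.03,"spin":0,"fingers":69.4},{"x":0,"y":0,"z":0,"spin":0,"fingers":69.4}]' 20| grep -E "clock|force|open|eef"; python3 nrm.py
```

```text
clock: 11.88
eef_pos: [0.5119, 0.3091, 0.0559]
force: [-0.2, -1.2, 5.4]
opening: 0.0595
torque [-0.251  0.048 -0.069] F [-0.21 -1.16  5.41] open 0.0595
{35: 28, 45: 86, 55: 107, 135: 26}
```

```bash

python3 -m pendant '[{"x":0,"y":0.3,"z":0.09,"spin":0,"fingers":69.5},{"x":0,"y":0.27,"z":0.14,"spin":0,"fingers":69.5},{"x":0,"y":0,"z":0,"spin":0,"fingers":69.5}]' 20| grep -E "clock|force|open|eef"; python3 nrm.py
```

```text
clock: 12.3
eef_pos: [0.4881, 0.3053, 0.0455]
force: [-3.5, -2.6, 6.0]
opening: 0.0592
torque [-0.394  0.867 -0.014] F [-3.55 -2.62  5.99] open 0.0592
{65: 68, 75: 127, 85: 68, 95: 27, 135: 42}
```

```bash

python3 -m pendant '[{"x":0,"y":0.25,"z":0.15,"spin":0,"fingers":69.7},{"x":0,"y":0,"z":0,"spin":0,"fingers":70},{"x":0,"y":0,"z":0,"spin":0,"fingers":76},{"x":0,"y":0,"z":0,"spin":0,"fingers":100},{"x":0,"y":0,"z":-0.5,"spin":0,"fingers":100},{"x":0,"y":0,"z":-1,"spin":0,"fingers":100},{"x":0,"y":-1,"z":-1,"spin":0,"fingers":100},{"x":0,"y":-1,"z":-0.5,"spin":0,"fingers":100},{"x":0,"y":-1,"z":0,"spin":0,"fingers":100}]' 20| grep -E "clock|force|open|eef"; python3 - <<'E'
from h import *
for n in ("scene","top"):
    f,P=cloud(n); m=(P[...,2]>.045)&(P[...,2]<.056)&(np.abs(P[...,0]-.48)<.06)&(np.abs(P[...,1]-.305)<.05)
    print(n,m.sum(),rect(P[m]),np.median(P[m],0).round(4),np.median(f[m],0))
    if n=="scene": cv2.imwrite("pics/s5.png",cv2.resize(f[190:300,310:430,::-1],None,fx=5,fy=5))
E
```

```text
clock: 13.48
eef_pos: [0.6035, 0.3227, 0.1635]
force: [-0.5, 0.5, -0.2]
opening: 0.0852
scene 280 (array([498.8, 307.5]), array([45.5, 60.1]), 7.1) [0.5069 0.3112 0.0507] [64. 65. 65.]
top 15 (array([491.2, 334.9]), array([42.5,  5.3]), 6.2) [0.4963 0.3369 0.0493] [100.  99. 100.]
```

View pics/s5.png

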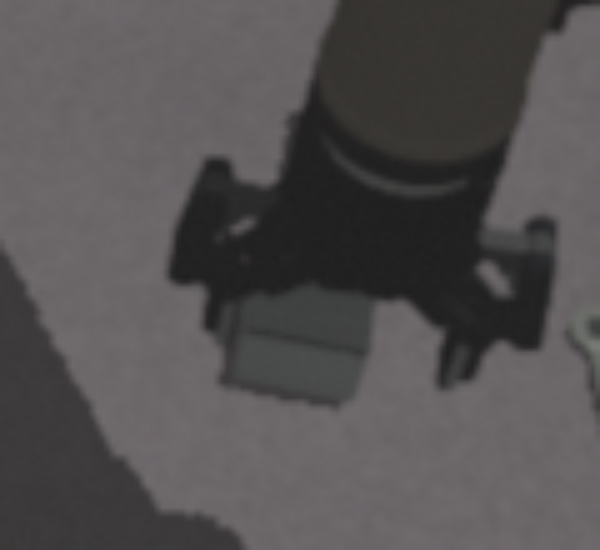

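The block's top and front both look grey in shadow here (crop (300,345)), so I can't tell which face is up. I'll turn the wrist by 90° (needed anyway), move aside and look without the shadow.

```bash

python3 -m pendant '[{"x":1,"y":0,"z":0,"spin":0,"fingers":100},{"x":1,"y":0,"z":0,"spin":0,"fingers":100},{"x":1,"y":0,"z":0,"spin":0,"fingers":100},{"x":0,"y":0,"z":0,"spin":-0.18,"fingers":100},{"x":0,"y":0,"z":0,"spin":-0.18,"fingers":100},{"x":0,"y":0,"z":0,"spin":-0.18,"fingers":100},{"x":0,"y":0,"z":0,"spin":-0.18,"fingers":100},{"x":0,"y":0,"z":0,"spin":-0.18,"fingers":100},{"x":0,"y":0,"z":0,"spin":-0.18,"fingers":100},{"x":0,"y":0,"z":0,"spin":-0.18,"fingers":100},{"x":0,"y":0,"z":0,"spin":-0.18,"fingers":100},{"x":0,"y":0,"z":0,"spin":-0.13,"fingers":100}]' 20| grep -E "clock|force|open|eef"; python3 - <<'E'
from h import *
ims=[]
for n in ("scene","top"):
    f,P=cloud(n); m=(P[...,2]>.045)&(P[...,2]<.056)&(np.abs(P[...,0]-.49)<.06)&(np.abs(P[...,1]-.305)<.05)
    print(n,m.sum(),rect(P[m]),np.median(P[m],0).round(4),np.median(f[m],0))
    a=f[200:300,320:420] if n=="scene" else f[180:280,145:245]
    ims.append(cv2.resize(a[:,:,::-1],None,fx=4,fy=4))
cv2.imwrite("pics/s6.png",np.hstack(ims))
E
python3 go.py .497 .307 .1 8.4
```

```text
clock: 15.08
eef_pos: [0.6174, 0.203, 0.1599]
force: [0.6, 0.7, 0.5]
opening: 0.0854
scene 456 (array([494.7, 306.7]), array([54.8, 60. ]), 8.2) [0.4972 0.3071 0.0512] [63. 64. 64.]
top 420 (array([498.7, 309.9]), array([50.9, 60.2]), 10.2) [0.4984 0.309  0.0502] [81. 83. 82.]
clock 15.175 pos [0.6174 0.203  0.1598] yaw 8.37 tilt [-0.0006  0.0002] open 0.0854 F [-0.  -0.2  0.1]
spin -0.001 then x,y,z [-2.6  -3.01  1.5 ]
```

View pics/s6.png

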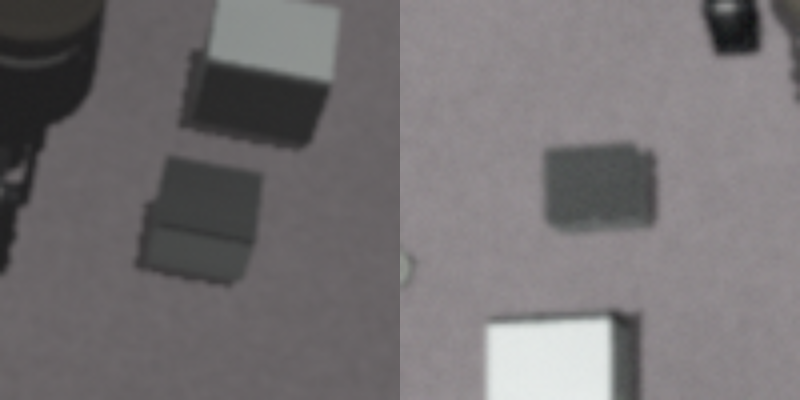

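Now clearly turned: both views show the dark raw face up (top view crop (600,185)), centre ≈ (498, 309) mm. Grip it across its sides.

```bash

python3 -m pendant '[{"x":-0.9,"y":-1,"z":0,"spin":0,"fingers":100},{"x":-0.9,"y":-1,"z":0.2,"spin":0,"fingers":100},{"x":-0.78,"y":-0.93,"z":0.5,"spin":0,"fingers":100},{"x":0,"y":0,"z":0.8,"spin":0,"fingers":100},{"x":0,"y":0,"z":0.5,"spin":0,"fingers":100}]' 60| grep -E "clock|force|open|eef"; python3 go.py .498 .304 .012 8.4
```

```text
clock: 15.8
eef_pos: [0.4979, 0.3034, 0.0788]
force: [-0.0, 0.9, -0.1]
opening: 0.0855
clock 15.8 pos [0.4979 0.3034 0.0788] yaw 8.33 tilt [-0.0005 -0.0019] open 0.0855 F [-0.   0.9 -0.1]
spin -0.001 then x,y,z [ 0.   -0.01  1.67]
```

```bash

python3 -m pendant '[{"x":0,"y":0,"z":0.7,"spin":0,"fingers":100},{"x":0,"y":0,"z":0.6,"spin":0,"fingers":100},{"x":0,"y":0,"z":0.37,"spin":0,"fingers":100},{"x":0,"y":0,"z":0,"spin":0,"fingers":80},{"x":0,"y":0,"z":0,"spin":0,"fingers":40},{"x":0,"y":0,"z":0,"spin":0,"fingers":40},{"x":0,"y":0,"z":0,"spin":0,"fingers":40}]' 60| grep -E "clock|force|open|eef"
python3 -m pendant '[{"x":0,"y":0,"z":-0.3,"spin":0,"fingers":40},{"x":0,"y":0,"z":-0.7,"spin":0,"fingers":40},{"x":0,"y":0,"z":-0.8,"spin":0,"fingers":40},{"x":0,"y":0,"z":-0.7,"spin":0,"fingers":40},{"x":0,"y":0,"z":0,"spin":0,"fingers":40}]' 60| grep -E "clock|force|open|eef"
python3 go.py .5297 -.223 .13 -72; python3 -c "
from h import *
print(manip.read_state()['q'].round(2))"
```

```text
clock: 16.68
eef_pos: [0.4993, 0.3048, 0.0145]
force: [-1.0, -0.5, 3.4]
opening: 0.0494
clock: 17.3
eef_pos: [0.4997, 0.3052, 0.1155]
force: [0.2, 0.7, -4.4]
opening: 0.049
clock 17.3 pos [0.4997 0.3052 0.1155] yaw 8.37 tilt [0.004  0.0027] open 0.049 F [ 0.2  0.7 -4.4]
spin 1.403 then x,y,z [12.79  3.37 -0.36]
[ 0.02  0.64 -0.92  1.56  0.53  1.2  -0.85]
```

```bash

python3 -m pendant '[{"x":0,"y":0,"z":-0.3,"spin":0.176,"fingers":40},{"x":0,"y":0,"z":0,"spin":0.176,"fingers":40},{"x":0,"y":0,"z":0,"spin":0.176,"fingers":40},{"x":0,"y":0,"z":0,"spin":0.175,"fingers":40},{"x":0,"y":0,"z":0,"spin":0.175,"fingers":40},{"x":0,"y":0,"z":0,"spin":0.175,"fingers":40},{"x":0,"y":0,"z":0,"spin":0.175,"fingers":40},{"x":0,"y":0,"z":0,"spin":0.175,"fingers":40}]' 60| grep -E "clock|force|open|eef"
python3 go.py .5155 -.2276 .13 -72
```

```text
clock: 18.3
eef_pos: [0.4973, 0.3028, 0.1229]
force: [-0.1, 0.2, -4.7]
opening: 0.0489
clock 18.3 pos [0.4973 0.3028 0.1229] yaw -72.34 tilt [-0.0036 -0.0026] open 0.0489 F [-0.1  0.2 -4.7]
spin -0.006 then x,y,z [12.75  3.67 -0.18]
```

```bash

python3 -m pendant '[{"x":0.8,"y":0.2,"z":-0.1,"spin":0,"fingers":40},{"x":1,"y":0.3,"z":0,"spin":0,"fingers":40},{"x":1,"y":0.3,"z":0,"spin":0,"fingers":40},{"x":1,"y":0.3,"z":0,"spin":0,"fingers":40},{"x":1,"y":0.3,"z":0,"spin":0,"fingers":40},{"x":1,"y":0.3,"z":0,"spin":0,"fingers":40},{"x":1,"y":0.3,"z":0,"spin":0,"fingers":40},{"x":1,"y":0.3,"z":0,"spin":0,"fingers":40},{"x":1,"y":0.3,"z":0,"spin":0,"fingers":40},{"x":1,"y":0.3,"z":0,"spin":0,"fingers":40},{"x":1,"y":0.3,"z":0,"spin":0,"fingers":40},{"x":1,"y":0.3,"z":0,"spin":0,"fingers":40}]' 60| grep -E "clock|force|open|eef"
python3 -m pendant '[{"x":0.7,"y":0.17,"z":0,"spin":0,"fingers":40},{"x":0.2,"y":0,"z":0,"spin":0,"fingers":40},{"x":0,"y":0,"z":0,"spin":0,"fingers":40}]' 60| grep -E "clock|force|open|eef"
python3 go.py .5155 -.2276 .13 -72; cat > fx.py <<'E'
# block and bar in fixture frame, from both cameras, while block is near the fixture
from h import *
import sys
O=np.array([529.7,-223.0])/1000; a=np.radians(17.9); U=np.array([np.cos(a),np.sin(a)]); V=np.array([-U[1],U[0]])
s=manip.read_state(); print("TCP fx",((s["eef_pos"][:2]-O)@U*1000).round(1),((s["eef_pos"][:2]-O)@V*1000).round(1),"z",s["eef_pos"][2].round(4))
for n in ("scene","top"):
    f,P=cloud(n); hsv=cv2.cvtColor(f,cv2.COLOR_RGB2HSV); d=P[...,:2]-O; X=d@U*1000;Y=d@V*1000;Z=P[...,2]*1000
    g=lambda v: np.round(np.percentile(v,[1,50,99]),1) if len(v)>5 else None
    m=(np.abs(X)<120)&(np.abs(Y)<60)&(hsv[...,0]>8)&(hsv[...,0]<28)&(hsv[...,1]>100)&(Z<40)
    print(n,"bar X",g(X[m]),"Y",g(Y[m]),m.sum())
    m=(hsv[...,0]>100)&(hsv[...,0]<125)&(hsv[...,1]>120)&(np.abs(Z-15)<6)&(np.abs(X)<140)&(np.abs(Y)<60); print(" plate X",g(X[m]),"Y",g(Y[m]))
    zt=float(sys.argv[1]); m=(np.abs(Z-zt)<5)&(np.abs(X+5)<45)&(np.abs(Y)<40); print(" top face X",g(X[m]),"Y",g(Y[m]),"Z",g(Z[m]),m.sum(),rect(P[m]) if m.sum()>20 else "")
    if len(sys.argv)>2:
        c=(slice(165,265),slice(120,240)) if n=="scene" else (slice(160,260),slice(340,460))
        cv2.imwrite(f"pics/{sys.argv[2]}_{n}.png",cv2.resize(f[c][:,:,::-1],None,fx=3.3,fy=3.3))
if len(sys.argv)>2: cv2.imwrite(f"pics/{sys.argv[2]}.png",np.hstack([cv2.imread(f"pics/{sys.argv[2]}_{n}.png") for n in ("scene","top")]))
E
python3 fx.py 165 f1
```

```text
clock: 19.8
eef_pos: [0.5095, -0.1892, 0.1273]
force: [0.7, -0.4, -4.5]
opening: 0.0493
clock: 20.18
eef_pos: [0.5153, -0.2233, 0.1281]
force: [-0.7, -0.0, -4.1]
opening: 0.0493
clock 20.175 pos [ 0.5153 -0.2233  0.1281] yaw -72.0 tilt [-0.0019  0.0021] open 0.0493 F [-0.7 -0.  -4.1]
spin -0.0 then x,y,z [ 0.1   0.03 -0.05]
TCP fx -13.8 4.1 z 0.1281
scene bar X [-30.3  -7.8   8.4] Y [-5.8 -0.6  3.6] 42
 plate X [-51.5  63.6 116.6] Y [-38.2  20.3  37.7]
 top face X [-39.1  -5.3  17.7] Y [-23.9   2.4  36.1] Z [160.2 165.1 169.2] 347 (array([ 521.3, -221.8]), array([66.2, 58.2]), 85.9)
top bar X None Y None 1
 plate X [-57.6  28.8 115.4] Y [-36.2  16.6  39.5]
 top face X [-38.7 -29.   20.5] Y [-13.5  17.2  33.5] Z [160.4 163.5 166.4] 165 (array([ 518.7, -218.2]), array([59.6, 52. ]), 18.4)
```

View pics/f1.png

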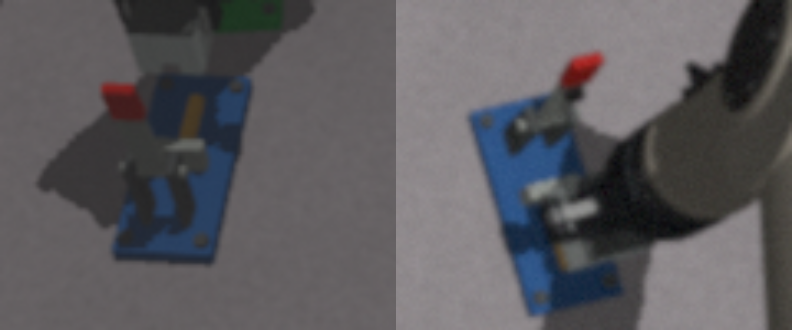

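Scene crop: block held over the robot-side end of the bar (bar at (190,118)), stop at (185,148), clamp leaning back; the block is ~4 mm off across. Correct and lower to just above the bar.

```bash

python3 -m pendant '[{"x":0.1,"y":0,"z":0.5,"spin":0,"fingers":40},{"x":0,"y":0,"z":0.6,"spin":0,"fingers":40},{"x":0,"y":0,"z":0.5,"spin":0,"fingers":40},{"x":0,"y":0,"z":0.3,"spin":0,"fingers":40},{"x":0,"y":0,"z":0.1,"spin":0,"fingers":40},{"x":0,"y":0,"z":0,"spin":0,"fingers":40}]' 60| grep -E "clock|force|open|eef"
python3 fx.py 84; python3 go.py .5155 -.2276 .04 -72.1
```

```text
clock: 21.02
eef_pos: [0.5175, -0.228, 0.0497]
force: [0.2, 0.1, -3.7]
opening: 0.0496
TCP fx -13.1 -1.0 z 0.0497
scene bar X None Y None 4
 plate X [-50.4  68.6 116.6] Y [-38.8  22.   37.6]
 top face X [-37.2  -3.9  17.9] Y [-28.6  -1.8  37.3] Z [80.  86.2 88.9] 283 (array([ 525.5, -225.2]), array([69.1, 58.3]), 81.7)
top bar X None Y None 0
 plate X [-57.6  53.  115.5] Y [-36.4  18.5  39.4]
 top face X [-38.5 -28.6  21.4] Y [-17.   12.8  27.3] Z [80.2 85.1 88.3] 124 (array([ 520.4, -221.7]), array([60.5, 47.3]), 19.3)
clock 21.125 pos [ 0.5179 -0.2284  0.0502] yaw -72.01 tilt [ 0.0017 -0.0007] open 0.0492 F [ 0.8  0.5 -4.1]
spin 0.002 then x,y,z [-0.04  0.05  0.25]
```

```bash

python3 -m pendant '[{"x":-0.03,"y":0,"z":0.15,"spin":0,"fingers":40},{"x":0,"y":0,"z":0.1,"spin":0,"fingers":40},{"x":0,"y":0,"z":0.08,"spin":0,"fingers":40},{"x":0,"y":0,"z":0,"spin":0,"fingers":40}]' 60| grep -E "clock|force|open|eef"
python3 -m pendant '[{"x":0,"y":0,"z":0.08,"spin":0,"fingers":40},{"x":0,"y":0,"z":0.06,"spin":0,"fingers":40},{"x":0,"y":0,"z":0,"spin":0,"fingers":40}]' 60| grep -E "clock|force|open|eef"
```

```text
clock: 21.62
eef_pos: [0.5165, -0.2271, 0.0365]
force: [-2.0, 0.5, 0.9]
opening: 0.0493
clock: 22.0
eef_pos: [0.5167, -0.2271, 0.036]
force: [-12.8, 4.6, 29.0]
opening: 0.0492
```

```bash
cat > tq.py <<'E'
from h import *
a=np.radians(17.9); U=np.array([np.cos(a),np.sin(a),0]); V=np.array([-U[1],U[0],0])
s=manip.read_state(); t,f=s["ft_torque"],s["force"]; d=s["eef_pos"]-[.5297,-.223,0]
print(round(s["clock"],2),"T U,V,z",(t@U).round(3),(t@V).round(3),t[2].round(3),"F U,V,z",(f@U).round(1),(f@V).round(1),f[2].round(1),"TCP X,Y,z mm",(d@U*1e3).round(1),(d@V*1e3).round(1),(d[2]*1e3).round(1),"yaw",np.degrees(np.arctan2(s["tool_rot"][1,0],s["tool_rot"][0,0])).round(2))
E
python3 tq.py
python3 -m pendant '[{"x":0,"y":0,"z":-0.1,"spin":0,"fingers":40},{"x":0,"y":0,"z":0,"spin":0,"fingers":40}]' 60 >/dev/null; python3 tq.py
```

```text
22.0 T U,V,z 1.55 2.277 -0.029 F U,V,z -10.8 8.3 29.0 TCP X,Y,z mm -13.7 0.1 36.0 yaw -72.02
22.25 T U,V,z 0.425 0.725 -0.002 F U,V,z -3.3 2.7 10.0 TCP X,Y,z mm -13.1 -0.4 36.2 yaw -72.02
```

```bash

python3 -m pendant '[{"x":0,"y":0,"z":-0.06,"spin":0,"fingers":40},{"x":-0.05,"y":0,"z":0,"spin":0,"fingers":40},{"x":0,"y":0,"z":0.06,"spin":0,"fingers":40},{"x":0,"y":0,"z":0.05,"spin":0,"fingers":40},{"x":0,"y":0,"z":0,"spin":0,"fingers":40}]' 60 >/dev/null; python3 tq.py
```

```text
22.88 T U,V,z 0.696 1.54 -0.058 F U,V,z -7.0 3.5 20.8 TCP X,Y,z mm -13.4 1.1 36.3 yaw -72.05
```

```bash

python3 -m pendant '[{"x":0,"y":0,"z":-0.06,"spin":0,"fingers":40},{"x":-0.05,"y":0,"z":0,"spin":0,"fingers":40},{"x":0,"y":0,"z":0.06,"spin":0,"fingers":40},{"x":0,"y":0,"z":0,"spin":0,"fingers":40}]' 60 >/dev/null; python3 tq.py
python3 -m pendant '[{"x":-0.04,"y":0,"z":0,"spin":0,"fingers":40},{"x":0,"y":0,"z":0,"spin":0,"fingers":40}]' 60 >/dev/null; python3 tq.py
```

```text
23.38 T U,V,z -0.031 1.45 -0.06 F U,V,z -7.2 1.4 19.7 TCP X,Y,z mm -13.4 1.1 36.2 yaw -72.09
23.62 T U,V,z -0.597 1.296 -0.035 F U,V,z -5.4 -1.6 19.1 TCP X,Y,z mm -13.4 1.2 36.2 yaw -72.13
```

```bash

python3 -m pendant '[{"x":0,"y":0,"z":-0.2,"spin":0,"fingers":40},{"x":0,"y":0,"z":0,"spin":0,"fingers":40}]' 60 >/dev/null; python3 tq.py
python3 -m pendant '[{"x":0,"y":0,"z":0.1,"spin":0,"fingers":40},{"x":0,"y":0,"z":0.1,"spin":0,"fingers":40},{"x":0,"y":0,"z":0,"spin":0,"fingers":40}]' 60 >/dev/null; python3 tq.py
```

```text
23.88 T U,V,z 0.036 -0.008 0.027 F U,V,z 0.1 0.3 -4.6 TCP X,Y,z mm -13.6 5.9 39.9 yaw -72.05
24.25 T U,V,z 1.657 2.828 -0.113 F U,V,z -14.3 7.8 41.7 TCP X,Y,z mm -13.5 6.2 39.2 yaw -71.99
```

Contact heights tell the story: on the bar's top at Y=+6, on its shoulder at −0.4…+1.1, so the true middle is near Y ≈ −2.7. Shift there and try again.

```bash

python3 -m pendant '[{"x":0,"y":0,"z":-0.3,"spin":0,"fingers":40},{"x":0.215,"y":0,"z":0,"spin":0,"fingers":40},{"x":0,"y":0,"z":0,"spin":0,"fingers":40}]' 60 >/dev/null; python3 tq.py
python3 -m pendant '[{"x":0,"y":0,"z":0.1,"spin":0,"fingers":40},{"x":0,"y":0,"z":0.1,"spin":0,"fingers":40},{"x":0,"y":0,"z":0.07,"spin":0,"fingers":40},{"x":0,"y":0,"z":0,"spin":0,"fingers":40}]' 60 >/dev/null; python3 tq.py
```

```text
24.62 T U,V,z -0.071 0.082 -0.016 F U,V,z 0.0 -0.3 -4.5 TCP X,Y,z mm -14.7 -3.7 42.8 yaw -72.1
25.12 T U,V,z 0.047 -0.001 0.035 F U,V,z 0.7 -0.0 -4.7 TCP X,Y,z mm -13.9 -2.7 33.2 yaw -72.0
```

It passes the shoulder freely (z 33, no load). Lower the rest.

```bash

python3 -m pendant '[{"x":0,"y":0,"z":0.06,"spin":0,"fingers":40},{"x":0,"y":0,"z":0.05,"spin":0,"fingers":40},{"x":0,"y":0,"z":0.03,"spin":0,"fingers":40},{"x":0,"y":0,"z":0,"spin":0,"fingers":40}]' 60 >/dev/null; python3 tq.py
python3 fx.py 65; python3 tq.py
```

```text
25.62 T U,V,z 0.427 0.551 -0.0 F U,V,z -3.5 1.5 5.5 TCP X,Y,z mm -13.6 -3.1 29.5 yaw -72.02
TCP fx -13.6 -3.1 z 0.0295
scene bar X None Y None 0
 plate X [-48.5  71.8 116.5] Y [-39.4  21.5  37.4]
 top face X [-36.1  -5.3  17.5] Y [-32.   -4.3  36.4] Z [61.  66.2 69.8] 295 (array([ 525.6, -226.6]), array([68.2, 56.3]), 84.1)
top bar X None Y None 1
 plate X [-57.6  54.9 115.5] Y [-36.1  17.3  39.6]
 top face X [-39.3 -29.1  20.2] Y [-16.8  11.8  25.8] Z [60.3 64.8 68.6] 124 (array([ 512.8, -214.1]), array([69.5, 45.7]), 36.4)
25.73 T U,V,z 0.416 0.548 0.01 F U,V,z -3.5 1.6 6.0 TCP X,Y,z mm -13.6 -3.1 29.5 yaw -72.02
```

Home on the plate (z 29.5, about 10 N contact). Slide to the stop with low down-force.

```bash

python3 -m pendant '[{"x":0,"y":-0.06,"z":-0.04,"spin":0,"fingers":40},{"x":0,"y":-0.06,"z":0,"spin":0,"fingers":40},{"x":0,"y":-0.06,"z":0,"spin":0,"fingers":40},{"x":0,"y":0,"z":0,"spin":0,"fingers":40}]' 60 >/dev/null; python3 tq.py
python3 -m pendant '[{"x":0,"y":-0.05,"z":0,"spin":0,"fingers":40},{"x":0,"y":-0.05,"z":0,"spin":0,"fingers":40},{"x":0,"y":0,"z":0,"spin":0,"fingers":40}]' 60 >/dev/null; python3 tq.py
```

```text
26.23 T U,V,z -0.087 0.054 -0.034 F U,V,z -0.2 0.3 -2.3 TCP X,Y,z mm -6.0 -3.2 29.5 yaw -72.01
26.6 T U,V,z -0.015 0.878 -0.059 F U,V,z -4.6 0.5 0.1 TCP X,Y,z mm -3.5 -3.1 29.6 yaw -72.04
```

```bash

python3 -m pendant '[{"x":0,"y":-0.06,"z":0,"spin":0,"fingers":40},{"x":0,"y":0,"z":0,"spin":0,"fingers":40}]' 60 >/dev/null; python3 tq.py
python3 -m pendant '[{"x":0,"y":0.06,"z":0,"spin":0,"fingers":55},{"x":0,"y":0,"z":0,"spin":0,"fingers":70},{"x":0,"y":0,"z":0,"spin":0,"fingers":85},{"x":0,"y":0,"z":0,"spin":0,"fingers":85}]' 20 >/dev/null; python3 tq.py
python3 -m pendant '[{"x":0,"y":0,"z":-0.3,"spin":0,"fingers":85},{"x":0,"y":0,"z":-1,"spin":0,"fingers":85},{"x":0,"y":0,"z":-1,"spin":0,"fingers":85},{"x":0,"y":1,"z":-1,"spin":0,"fingers":85},{"x":0,"y":1,"z":-1,"spin":0,"fingers":0},{"x":0,"y":1,"z":0,"spin":0,"fingers":0},{"x":0,"y":0,"z":0,"spin":0,"fingers":0}]' 20 >/dev/null; python3 tq.py
python3 fx.py 65 f2
```

```text
26.85 T U,V,z 0.293 1.681 0.041 F U,V,z -9.2 1.5 5.5 TCP X,Y,z mm -3.5 -3.1 29.7 yaw -72.08
27.35 T U,V,z 0.032 0.029 0.032 F U,V,z 1.3 0.2 0.3 TCP X,Y,z mm -1.1 -2.9 30.1 yaw -71.97
28.23 T U,V,z 0.024 -0.059 -0.006 F U,V,z 0.4 -0.1 -0.5 TCP X,Y,z mm -125.6 -4.5 203.1 yaw -72.33
TCP fx -125.6 -4.5 z 0.2031
scene bar X None Y None 0
 plate X [-55.9  64.4 116.6] Y [-39.   23.2  37.6]
 top face X [-34.3  -1.3  27. ] Y [-26.1   0.6  23.9] Z [60.9 66.4 69.6] 355 (array([ 526.9, -225.1]), array([62.9, 51.7]), 20.4)
top bar X None Y None 0
 plate X [-57.6  47.5 115.5] Y [-35.8  15.4  39.7]
 top face X [-28.9   0.5  30.3] Y [-24.5   0.6  25.2] Z [60.6 64.5 68.8] 440 (array([ 530.5, -223.1]), array([60.1, 52. ]), 18.7)
```

View pics/f2.png

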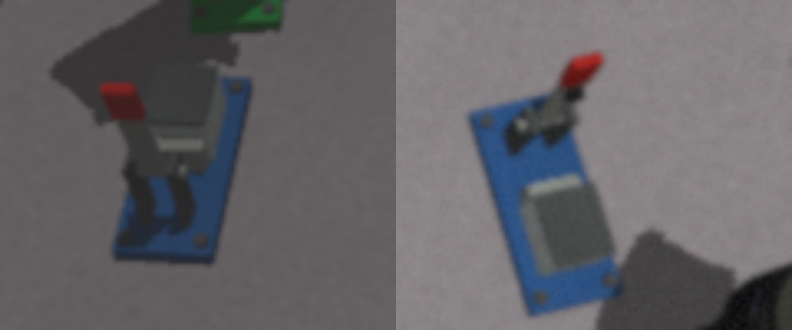

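Block sits dark face up against the stop (top view (568,230); camera says centre X≈0.7, Y≈0.4, top z≈65), clamp still leaning back. Now go behind the red handle with shut fingers.

```bash

python3 -m pendant '[{"x":0,"y":0,"z":-0.9,"spin":0,"fingers":0},{"x":0,"y":-0.8,"z":0,"spin":0,"fingers":0},{"x":0,"y":-1,"z":0,"spin":0,"fingers":0},{"x":0,"y":-1,"z":0,"spin":0,"fingers":0},{"x":0,"y":-1,"z":0,"spin":0,"fingers":0},{"x":0,"y":-1,"z":0,"spin":0,"fingers":0},{"x":0,"y":-1,"z":0,"spin":0,"fingers":0},{"x":0,"y":-0.7,"z":0,"spin":0,"fingers":0},{"x":0,"y":0,"z":0,"spin":0,"fingers":0}]' 20 | grep -E "clock|opening"; python3 tq.py
python3 - <<'E'
from h import *
O=np.array([529.7,-223.0])/1000; a=np.radians(17.9); U=np.array([np.cos(a),np.sin(a)]); V=np.array([-U[1],U[0]])
for n in ("scene","top"):
    f,P=cloud(n); h=cv2.cvtColor(f,cv2.COLOR_RGB2HSV); d=P[...,:2]-O; X=d@U*1e3; Y=d@V*1e3
    m=((h[...,0]<6)|(h[...,0]>174))&(h[...,1]>120)&(abs(X-90)<80)&(abs(Y)<50)
    if m.sum()>5: print(n,m.sum(),[np.percentile(q[m],[2,50,98]).round(1) for q in (X,Y,P[...,2]*1e3)])
E
```

```text
clock: 29.45
opening: 0.0002
29.45 T U,V,z -0.021 -0.026 0.015 F U,V,z 0.1 0.4 -1.0 TCP X,Y,z mm 141.0 0.6 235.9 yaw -71.69
scene 87 [array([92.5, 96.1, 99.3]), array([-11.1,  -0.2,   9.2]), array([160.4, 178.5, 195.1])]
top 83 [array([88.7, 92.2, 99.5]), array([-9.6,  2.7, 12.1]), array([153.9, 184.2, 194.4])]
```

```bash

python3 -m pendant '[{"x":0.07,"y":0,"z":0.8,"spin":0,"fingers":0},{"x":0,"y":0,"z":0.9,"spin":0,"fingers":0},{"x":0,"y":0,"z":0,"spin":0,"fingers":0},{"x":0,"y":0.4,"z":0,"spin":0,"fingers":0},{"x":0,"y":0.35,"z":0,"spin":0,"fingers":0},{"x":0,"y":0.36,"z":0,"spin":0,"fingers":0},{"x":0,"y":0.36,"z":0,"spin":0,"fingers":0},{"x":0,"y":0,"z":0,"spin":0,"fingers":0}]' 20 | grep -E "clock|opening"; python3 tq.py
```

```text
clock: 30.55
opening: 0.0002
30.55 T U,V,z 0.049 0.031 -0.025 F U,V,z 0.8 -0.3 0.1 TCP X,Y,z mm 78.6 -6.8 172.4 yaw -72.11
```

```bash

python3 -m pendant '[{"x":-0.08,"y":0.3,"z":0.1,"spin":0,"fingers":0},{"x":0,"y":0.35,"z":0.15,"spin":0,"fingers":0},{"x":0,"y":0,"z":0,"spin":0,"fingers":0}]' 20 | grep -E "clock|opening"; python3 tq.py
python3 - <<'E'
from h import *
O=np.array([529.7,-223.0])/1000; a=np.radians(17.9); U=np.array([np.cos(a),np.sin(a)]); V=np.array([-U[1],U[0]])
for n in ("scene","top"):
    f,P=cloud(n); h=cv2.cvtColor(f,cv2.COLOR_RGB2HSV); d=P[...,:2]-O; X=d@U*1e3; Y=d@V*1e3
    m=((h[...,0]<6)|(h[...,0]>174))&(h[...,1]>120)&(abs(X-50)<90)&(abs(Y)<50)
    if m.sum()>5: print(n,m.sum(),[np.percentile(q[m],[2,50,98]).round(1) for q in (X,Y,P[...,2]*1e3)])
E
```

```text
clock: 30.92
opening: -0.0002
30.93 T U,V,z 0.039 -0.034 0.038 F U,V,z -0.2 0.6 0.3 TCP X,Y,z mm 52.6 -3.1 160.8 yaw -72.07
scene 11 [array([40.4, 44.6, 56.4]), array([ 4.1,  7.2, 11.3]), array([150.1, 156.4, 171.5])]
top 75 [array([26.4, 34.4, 45.8]), array([-9. ,  4.2, 12.4]), array([156.4, 175.2, 180.2])]
```

The handle swings along with the finger (θ ≈ 0.5). Continue the arc.

```bash

python3 -m pendant '[{"x":0,"y":0.3,"z":0.15,"spin":0,"fingers":0},{"x":0,"y":0.28,"z":0.2,"spin":0,"fingers":0},{"x":0,"y":0.25,"z":0.25,"spin":0,"fingers":0},{"x":0,"y":0.2,"z":0.3,"spin":0,"fingers":0},{"x":0,"y":0.14,"z":0.28,"spin":0,"fingers":0},{"x":0,"y":0.1,"z":0.28,"spin":0,"fingers":0},{"x":0,"y":0,"z":0,"spin":0,"fingers":0}]' 20 | grep -E "clock|opening"; python3 tq.py
```

```text
clock: 31.9
opening: 0.0003
31.9 T U,V,z 0.051 0.075 0.023 F U,V,z 0.2 -1.1 0.3 TCP X,Y,z mm 0.0 -2.4 99.7 yaw -72.05
```

```bash

python3 -m pendant '[{"x":0,"y":0.03,"z":0.2,"spin":0,"fingers":0},{"x":0,"y":0,"z":0.15,"spin":0,"fingers":0},{"x":0,"y":0,"z":0.07,"spin":0,"fingers":0},{"x":0,"y":0,"z":0,"spin":0,"fingers":0}]' 20 | grep -E "clock|opening"; python3 tq.py
python3 -m pendant '[{"x":0,"y":0,"z":0.06,"spin":0,"fingers":0},{"x":0,"y":0,"z":0.04,"spin":0,"fingers":0},{"x":0,"y":0,"z":0,"spin":0,"fingers":0}]' 20 | grep -E "clock|opening"; python3 tq.py
```

```text
clock: 32.4
opening: -0.0001
32.4 T U,V,z -0.011 0.04 0.009 F U,V,z -0.4 0.8 0.4 TCP X,Y,z mm 0.9 -2.3 84.1 yaw -72.02
clock: 32.78
opening: 0.0003
32.77 T U,V,z 0.343 0.584 0.009 F U,V,z -3.1 1.1 8.3 TCP X,Y,z mm 1.2 -2.5 82.1 yaw -72.0
```

```bash

python3 -m pendant '[{"x":0,"y":0,"z":0.07,"spin":0,"fingers":0},{"x":0,"y":0,"z":0,"spin":0,"fingers":0},{"x":0,"y":0,"z":0,"spin":0,"fingers":0}]' 20 >/dev/null; python3 tq.py
python3 -m pendant '[{"x":0,"y":0,"z":-0.4,"spin":0,"fingers":0},{"x":0,"y":0,"z":-1,"spin":0,"fingers":0},{"x":0,"y":0,"z":-1,"spin":0,"fingers":0},{"x":0,"y":1,"z":-1,"spin":0,"fingers":0},{"x":0,"y":1,"z":0,"spin":0,"fingers":0},{"x":0,"y":1,"z":0,"spin":0,"fingers":0},{"x":0,"y":0.5,"z":0,"spin":0,"fingers":0},{"x":0,"y":0,"z":0,"spin":0,"fingers":0}]' 20 >/dev/null; python3 tq.py
python3 fx.py 65 f3; python3 - <<'E'
from h import *
O=np.array([529.7,-223.0])/1000; a=np.radians(17.9); U=np.array([np.cos(a),np.sin(a)]); V=np.array([-U[1],U[0]])
for n in ("scene","top"):
    f,P=cloud(n); h=cv2.cvtColor(f,cv2.COLOR_RGB2HSV); d=P[...,:2]-O; X=d@U*1e3; Y=d@V*1e3
    m=((h[...,0]<6)|(h[...,0]>174))&(h[...,1]>120)&(abs(X)<90)&(abs(Y)<50)
    if m.sum()>5: print(n,m.sum(),[np.percentile(q[m],[2,50,98]).round(1) for q in (X,Y,P[...,2]*1e3)])
    for nm in ("collar_a_center","collar_b_center","stud_center","wrench"):
        for q in landmark_of(n,nm)[:2]: u,v=q["location"][0]*560,q["location"][1]*420; print(nm,round(q["conf"],2),P[int(v),int(u)].round(3))
E
```

```text
33.15 T U,V,z 0.949 1.473 0.024 F U,V,z -6.2 4.5 20.3 TCP X,Y,z mm 1.3 -2.5 81.9 yaw -72.0
34.15 T U,V,z -0.007 -0.019 0.029 F U,V,z -0.2 -0.0 -0.5 TCP X,Y,z mm -140.6 -3.4 213.9 yaw -72.2
TCP fx -140.6 -3.4 z 0.2139
scene bar X None Y None 0
 plate X [-51.8  71.  116.5] Y [-38.8  23.9  37.3]
 top face X [-33.9  -0.5  27.4] Y [-26.8  11.1  24.1] Z [60.6 66.4 69.8] 198 (array([ 527.6, -225.4]), array([62.8, 51.5]), 17.9)
top bar X None Y None 0
 plate X [-57.5  28.6 116.5] Y [-33.1  20.4  39.7]
 top face X [-29.1   1.2  30.3] Y [-25.3  13.2  26.3] Z [60.7 64.7 68.5] 231 (array([ 530.5, -222.6]), array([60.4, 52.4]), 17.9)
scene 101 [array([-32.9, -15.7,   3.1]), array([-20. ,  -1.3,  10. ]), array([65.1, 83.6, 87.3])]
collar_a_center 0.85 [0.497 0.058 0.033]
collar_b_center 0.97 [0.733 0.215 0.033]
stud_center 0.48 [0.727 0.055 0.041]
wrench 0.86 [0.499 0.463 0.   ]
wrench 0.55 [ 0.564 -0.204  0.047]
top 141 [array([-29.8, -13.1,   4. ]), array([-17.7,   0.1,  12.2]), array([62.3, 81.6, 84.6])]
collar_a_center 0.71 [0.494 0.065 0.027]
collar_b_center 0.55 [0.714 0.209 0.028]
stud_center 0.57 [0.719 0.059 0.038]
wrench 0.88 [0.503 0.469 0.007]
```

View pics/f3.png

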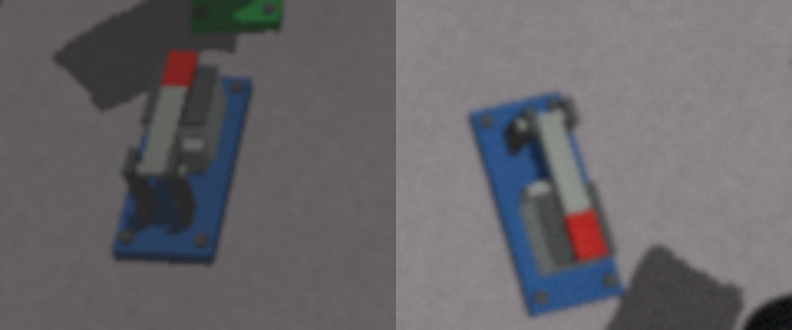

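The clamp lies level across the block (handle at (585,235), its top at z ≈ 82 mm, the level value); the block is unmoved. Handing in.

```bash
python3 -c "
from bench import sign_off; print(sign_off())"
```

```text
the job is handed in; nothing more can be done
None
```

I turned the block, seated it over the brass bar against the stop, swung the clamp down onto it, backed the arm well clear and handed in. The robot clock read about 34 s of the 64 s allowed.

**Turning:** The tool cannot tilt. The first light grip on the block's ends, near the raw face, would not turn it. When I eased that grip, the block slipped a few centimetres back onto the table, flat. Gripping only the upper far corner and easing again let it swing. I then rolled it over its lower near edge until the dark face was up.

**Seating:** The first three lowering tries were off-centre. They rested on the bar's shoulder or top, with upward tool forces up to about 42 N. After a shift of a few millimetres the slot went down freely. I slid the block until it met the stop at about 9 N.

**Last checks:**

| Check | Result |
|---|---|
| Block top | About 65 mm high in the top camera (66 mm in the scene camera), as it should be when home |
| Block position | Top camera puts the centre within about 1 mm along and across the bar; the scene camera puts it about 3 mm short of the stop |
| Clamp handle | Level, its top at 82 mm, after a 20 N press |
| Bystanders | No move over 20 mm for collar a, stud and wrench; collar b had no start measurement, but the arm never worked near it |

**Disagreement:** At the fixture the robot's own position and the cameras differed by about 3 mm across the bar. I went by contact there, not the cameras.

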